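# Open the push-and-turn detergent bottle in the dosing tray

### The arm

A 6-joint arm with a two-finger parallel gripper is mounted at the origin on the work surface. World frame = base frame: x ahead of the robot, y to its left, z up, the work surface at z = 0. Lengths are in m, angles in rad, forces in N, time in s.
With the tool pointing down it reaches from about 0.275 to 0.75 m from the base axis. Payload 10.2 kg.
Tool frame: the origin (TCP) lies between the finger pads; the fingertips stand 25 mm ahead of it and the grasp point (between the pads) lies 6 mm ahead of it; z points along the fingers, y is the direction in which the jaws open and shut (so a half turn about z gives the same grasp; the last joint's range is limited). The gripper opens to 88 mm and grips with 3 to 60 N. Pads are 18 mm wide; open, the fingers measure 123 mm over their backs; the gripper's body (75 mm by 187 mm) begins 45 mm behind the grasp point.
Start: joints at [1.022, 0.313, 1.498, -0, 1.331, -0.223], TCP at [0.168, 0.497, 0.264] pointing down, gripper open.
Joint ranges: [-2.94, 2.94], [-0.97, 2.17], [0.19, 2.56], [-1.23, 4.37], [0.02, 3.11], [-2.88, 2.88]. Speed limits (rad/s): [2.39, 2.39, 3.01, 3.14, 3.14, 3.14].

### API

Orientations are given as a unit quaternion [w, x, y, z].
In Python, from bench import sense, get_image, calibration, job_done gives the robot as it stands. The module is installed in compiled form; this text tells all that it offers.
- The arm moves only by the tool servo_tool, never from a script. Its argument "increments" is a list of rows, each an object with "gripper": the opening, from -1 (shut) to 1 (fully open); "dp": the shift along the tool's x, y, z each as a share of 0.4 m, from -1 to 1, a list of three; "turn": the turn about the tool's z as a share of 30 degrees, from -1 to 1. A call has 1 to 20 rows; each row is the pose to reach, as a shift and turn from the pose commanded when the call began, along the tool's axes at that moment; what a row does not reach only later rows make up. A row lasts 1/10 s, in which the tool goes at most 50 mm and 8.59 degrees, less where a joint would pass 70% of its speed; a pose out of reach is approached as far as the arm can. A call with a number of a shift or a turn outside -1 to 1 is refused whole. A call with a gripper value outside its range is refused whole. The fingers move at their own pace and stop on an object; "grip_force" is the grip in N (left out, the last holds). Time passes only in rows, so rows that repeat a pose let the fingers close. It gives the time, the measured TCP pose, the force and the opening at its end, in the units of the state.
- sense(): the state, without advancing time (a new reading comes with each control period).
- get_image(name): name is "side" or "top" or "wrist"; returns the picture (480x640x3 uint8, red, green, blue); there is no depth.
- calibration(name): a dict with "camera_matrix" (3x3 intrinsics, pixels), "dist_coeffs" ([k1, k2, p1, p2, k3] as OpenCV has them; the pictures are not rectified), "position" and "attitude" of the camera in the world; the wrist camera has in their place "hand_eye" (4x4, takes a point from camera to tool coordinates, whose origin is the TCP and whose axes are the flange's). Camera axes: x right, y down, z forward; pixel columns grow to the right and rows downward; lengths in m; the calibration is good to about 2 mm. A picture is of the moment at which its call begins: read the wrist's pose just before it. calibration takes no time and is no camera call.
- job_done(): hands the job in, once; it reports no verdict.
The state is a dict: "time_s": time; "joints": joint angles; "qvel": joint speeds; "joint_torque": joint torques, N m; "tool_pos": TCP position; "tcp_rot": TCP orientation; "force": force on the tool from outside, world axes, zero at the start; "ft_torque": the same for the moment, N m; "finger_gap": finger opening in m.
Only numpy, scipy, OpenCV 4.12 (cv2) and the standard library are available. Lean on these libraries where they do the work, as an engineer would, in place of code of your own. Each camera call takes 0.05 s, during which the arm holds its last target. There are 200 camera calls.

### The job

The ultrasonic cleaner's detergent bottle is to be topped up: pull the dosing tray out from under the cleaner, right to its stop, then press the ribbed push-and-turn cap of the square bottle down, twist it about a sixth of a turn anticlockwise while it is down so that it comes free, and lift it off. Finish still holding the cap in the gripper, level and still, about 5 cm straight above the open neck; it is not put down or let go. Leave the bottle seated in its well, and the tub beside it and the other things on the bench where they are.

Things in the scene. Friction and masses are not known exactly. Their poses are not given: they have to be found in the camera images.
- cleaner: the ultrasonic cleaner, a fixed white box on the bench, 340 wide, 270 deep, 335 mm tall; its upper part overhangs a bay from 185 mm above the bench up. Origin: bench level, middle of its flat upright front face; +x points back into it, y along the face, z up. The tray comes out of the bay along -x
- tray (a joint): how far the dosing tray is pulled out of the bay, in m: 0 = home (start), 0.18 = out at its stop. It slides level along the cleaner's -x with about 3 N of friction and stays where it is left. Home, the cap stands under the overhang with only 14 mm above it; right out, its axis is 145 mm in front of the cleaner's face and all is open above it
- tray_handle (a point): middle of the steel bow handle's bar: level, round, 10 mm thick, 100 mm long, 52 mm above the bench, 110 mm in front of the cleaner's face when home. Moves with the tray; x axis back into the cleaner, y along the bar. Two legs run back 58 mm from the bar's ends to the tray's front lip (188 wide, top 60 mm above the bench); under and behind the bar it is open down to the bench
- cap_centre (a point): centre, half-way up, of the grey ribbed push-and-turn cap on the square bottle: 54 mm diameter, 27 mm tall, 40 g, z up its axis, 157 mm above the bench. Below its rim is free neck (33 mm), then the sloping shoulder: fingers beside the cap have 28 mm below the rim. Tray out, nothing else within 80 mm stands higher than 90 mm above the bench
- cap_liner (a joint): the sprung liner inside the cap, in m: 0 = cap up (locked: it cannot lift, nor turn more than some 6 degrees), 0.0065 = cap pressed fully down. About 8 N starts it down, 15 N at 5 mm, 18 N at the bottom. Pressed 4.5 mm or more the cap turns anticlockwise (from above); 52 to 78 degrees from its start it is free to lift straight off; jammed on its stop (83) it drags the bottle up
- bottle_mouth (a point): centre of the lip of the square bottle's neck, inside the cap: 145 mm above the bottle's underside, 157 mm above the bench; z up, x and y along the sides of the body. At the start the cap's centre is 0.5 mm below this point and the cap's x axis is within 3 degrees of this one's
- bottle: square white detergent bottle: body 80 x 80 mm, 95 mm tall, sloping shoulder, 33 mm neck; 0.35 to 0.7 kg. Stands loose but close-fitting in a square well of the tray, 34 mm deep, which keeps it from turning. Origin: middle of its underside
- cap: the same cap, with its origin at the middle of its lower rim, 13.5 mm below its centre
- bottle_seat (a point): middle of the bottle's square well on the tray's floor, 12 mm above the bench; moves with the tray, axes as the handle's
- tub: low round white tub with a flat lid, 78 mm diameter, 78 mm tall, loose in the other well of the tray beside the bottle; stays in its well; origin at the middle of its underside
- tub_seat (a point): middle of the tub's well on the tray's floor, 12 mm above the bench; moves with the tray
- peg_board: practice board 120 x 160 x 25 mm with coloured sleeves up to 45 mm on pins; origin at the middle of its underside; to be left where it is
- cone_tray: shallow white tray 130 x 170 mm with coloured cones 45 mm high; origin at the middle of its underside; to be left where it is
- grasper: laparoscopic grasper lying flat, 350 mm long along its x, handle rings on its -x end, 18 mm thick; origin below its shaft, 150 mm from the handle end; to be left where it is
- brush: cleaning brush lying flat, 190 mm long along its x; origin at the middle of its underside; to be left where it is
- rinse_bottle: round white bottle, 64 mm diameter, 170 mm tall; origin at the middle of its underside; to be left where it is
- pot: small steel bowl, 90 mm across, 45 mm tall; origin at the middle of its underside; to be left where it is
Not all that is in view belongs to the job. Leave any blue or green look-alike of the bottle alone.

How it is judged:
By the outcome, as a careful person would: the job done as asked, in the order asked, and still so for the second after the job is handed in, while the arm keeps its last pose, push and grip.
It also fails if it takes over 51 s, if anything falls off the work surface, if the arm or the gripper's body presses on something with over 40 N, if the wrist force passes 120 N, or if a joint passes its speed limit or range.

## Working session

There is one attempt and no reset: what is moved stays moved. The work goes in short steps, Python scripts to look and compute and a tool call to move; the robot and the scene stay as the last step left them, time stands still between calls to the robot, and variables do not carry over. Pictures are saved under pics/ and viewed, about 8 in all and at most 12, crops included, and the job is handed in when it is done.

Besides the shell and the picture viewer there is one more tool, called after "Call:" as name(argument=value, ...) on one line, values as JSON. servo_tool: Moves the arm, as the interface text tells. Its arguments: {"type":"object","properties":{"increments":{"type":"array"},"grip_force":{"type":"number"}},"required":["increments"]}

```bash
mkdir -p pics
python3 - <<'E'
from bench import *
import cv2,numpy as np
np.set_printoptions(precision=4,suppress=True)
print(sense())
for n in("side","top","wrist"):
    cv2.imwrite(f"pics/{n}0.png",get_image(n)[:,:,::-1]); print(n,calibration(n))
E
```

```text
{'time_s': 0.0, 'joints': array([ 1.0216,  0.3134,  1.4984, -0.    ,  1.331 , -0.2234]), 'qvel': array([-0.0002, -0.0009,  0.0002, -0.0003,  0.0003, -0.001 ]), 'joint_torque': array([ -0.0001, -40.2202, -25.2276,   0.0695,   0.0352,  -0.0001]), 'tool_pos': array([0.1679, 0.4972, 0.2632]), 'tcp_rot': array([-0.0002,  0.1622,  0.9868, -0.0006]), 'force': array([ 0.0812,  0.5955, -0.5201]), 'ft_torque': array([-0.0018, -0.0098,  0.0274]), 'finger_gap': 0.08821337843280523}
side {'camera_matrix': array([[476.1653,   0.    , 322.631 ],
       [  0.    , 476.1653, 240.2034],
       [  0.    ,   0.    ,   1.    ]]), 'dist_coeffs': array([-0.0752,  0.    ,  0.    ,  0.    ,  0.    ]), 'position': array([0.4445, 0.8149, 0.8257]), 'attitude': array([ 0.016 , -0.0512,  0.916 , -0.3977])}
top {'camera_matrix': array([[449.5494,   0.    , 319.4144],
       [  0.    , 449.5494, 236.3069],
       [  0.    ,   0.    ,   1.    ]]), 'dist_coeffs': array([-0.1095,  0.    ,  0.    ,  0.    ,  0.    ]), 'position': array([0.3107, 0.0516, 1.0588]), 'attitude': array([-0.0846,  0.7216, -0.6829,  0.076 ])}
wrist {'camera_matrix': array([[407.268 ,   0.    , 323.7468],
       [  0.    , 407.268 , 241.4322],
       [  0.    ,   0.    ,   1.    ]]), 'dist_coeffs': array([-0.0632,  0.    ,  0.    ,  0.    ,  0.    ]), 'hand_eye': array([[ 0.0002, -0.9555, -0.2948,  0.0761],
       [ 1.    , -0.0003,  0.0017,  0.0004],
       [-0.0017, -0.2948,  0.9555, -0.1201],
       [ 0.    ,  0.    ,  0.    ,  1.    ]])}
```

View pics/top0.png

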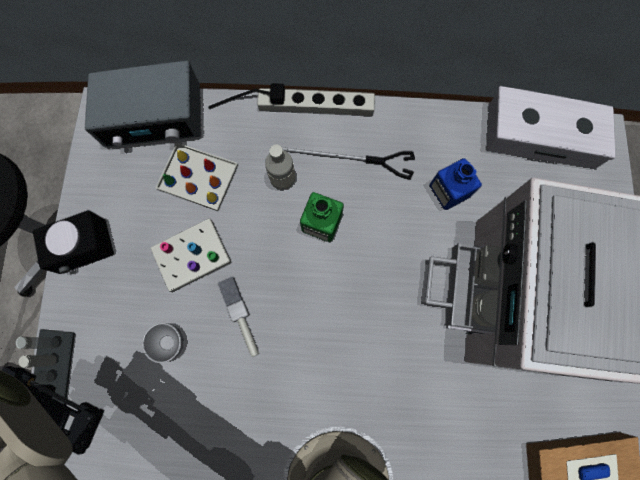

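View pics/side0.png

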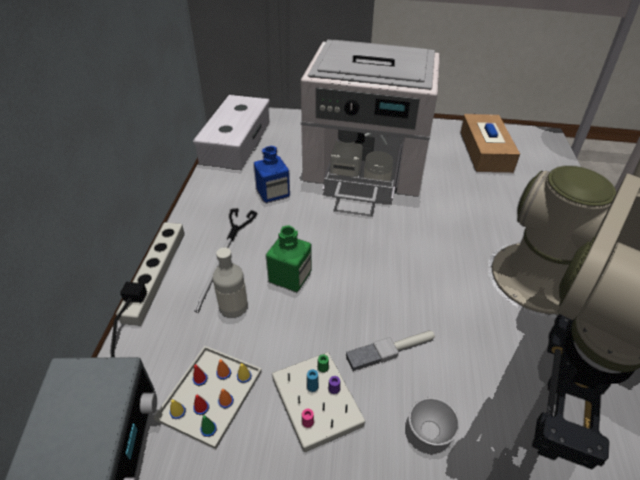

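The top view shows the cleaner at right. Its handle bar runs from about (430,258) to (426,305), with legs back to about x=475. In the side view the bar runs from (335,207) to (372,213), and the grey cap and bottle are in the bay at about (345,155).

What could be taken for the target bottle:
- green bottle, top (322,215)
- blue bottle, top (458,183)
- rinse bottle, top (280,165)
- tub, side (378,165), beside the target
- square white bottle in the bay, side (345,160): this is the one

For the handle, the only bow is at top (430,282).

```bash
cat > h.py <<'E'
from bench import *
import cv2,numpy as np
from scipy.spatial.transform import Rotation as R
np.set_printoptions(precision=4,suppress=True)
def rot(q): return R.from_quat(np.roll(q,-1)).as_matrix()
def cam(n,s=None):
    c=calibration(n)
    if n=="wrist":
        s=s or sense(); T=np.eye(4); T[:3,:3]=rot(s['tcp_rot']); T[:3,3]=s['tool_pos']; T=T@c['hand_eye']
        return c,T[:3,:3],T[:3,3]
    return c,rot(c['attitude']),c['position']
def ray(n,uv,s=None):
    c,A,p=cam(n,s)
    x=cv2.undistortPoints(np.float64([[uv]]),c['camera_matrix'],c['dist_coeffs'])[0,0]
    return p,A@np.r_[x,1]
def onz(n,uv,z,s=None):
    p,d=ray(n,uv,s); return p+d*(z-p[2])/d[2]
def proj(n,P,s=None):
    c,A,p=cam(n,s); q=(np.atleast_2d(P)-p)@A
    return cv2.projectPoints(q,np.zeros(3),np.zeros(3),c['camera_matrix'],c['dist_coeffs'])[0][:,0]
def tool(P,s=None):
    s=s or sense(); return rot(s['tcp_rot']).T@(np.array(P)-s['tool_pos'])
E
python3 - <<'E'
from h import *
for uv in[(430,258),(426,305)]: print('top',onz("top",uv,.052))
for uv in[(335,207),(372,213)]: print('side',onz("side",uv,.052))
# cleaner top front edge (z .335) top view
for uv in[(535,181),(522,370)]: print('edge',onz("top",uv,.335))
a=cv2.imread('pics/top0.png')[220:340,400:560]; b=cv2.imread('pics/side0.png')[110:230,290:450]
cv2.imwrite('pics/c1.png',np.vstack([cv2.resize(i,None,fx=4,fy=2.5*1,interpolation=2) if 0 else cv2.resize(i,(400*1,300)) for i in(a,b)]))
E
```

```text
top [ 0.5064 -0.1848  0.052 ]
top [ 0.399  -0.1763  0.052 ]
side [ 0.5055 -0.1363  0.052 ]
side [ 0.41   -0.1237  0.052 ]
edge [ 0.5976 -0.3054  0.335 ]
edge [ 0.2773 -0.2693  0.335 ]
```

View pics/c1.png

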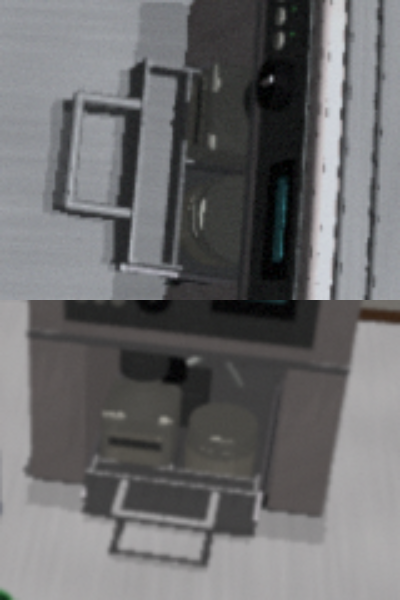

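In the crop, the lower bow in the side view is only a shadow. The real bar runs from (336,197) to (373,201). The white square bottle is in the bay on the far (+x) side, with the tub nearer the robot, so the choice holds.

Run:
```python
from h import *
for uv in[(336,197),(373,201)]: print('side',onz("side",uv,.052))
for uv,z in[((321,207),.157),((458,183),.1),((280,165),.1),((322,235),.0)]: print(uv,onz("top",uv,z))
print(tool([.453,-.18,.25])/.4)
```

```text
side [ 0.5066 -0.1782  0.052 ]
side [ 0.4089 -0.1731  0.052 ]
(321, 207) [0.5822 0.0687 0.157 ]
(458, 183) [ 0.6739 -0.2384  0.1   ]
(280, 165) [0.6943 0.1688 0.1   ]
(322, 235) [0.5591 0.0654 0.    ]
[-1.217  -1.376   0.0343]
```

Call:
servo_tool(increments=[{"gripper": 1, "dp": [-0.6, -0.69, 0.02], "turn": 0}, {"gripper": 1, "dp": [-0.6, -0.69, 0.02], "turn": 0}, {"gripper": 1, "dp": [-0.6, -0.69, 0.02], "turn": 0}, {"gripper": 1, "dp": [-0.6, -0.69, 0.02], "turn": 0}, {"gripper": 1, "dp": [-0.6, -0.69, 0.02], "turn": 0}, {"gripper": 1, "dp": [-0.6, -0.69, 0.02], "turn": 0}, {"gripper": 1, "dp": [-0.6, -0.69, 0.02], "turn": 0}, {"gripper": 1, "dp": [-0.6, -0.69, 0.02], "turn": 0}, {"gripper": 1, "dp": [-0.6, -0.69, 0.02], "turn": 0}])

```text
time_s: 1.05
tool_pos: [0.3077, 0.1576, 0.2557]
tcp_rot: [0.0, 0.164, 0.986, -0.0]
force: [0.3, 0.2, 0.9]
finger_gap: 0.0879
```

Call:
servo_tool(increments=[{"gripper": 1, "dp": [-0.6, -0.68, 0.02], "turn": -0.1}, {"gripper": 1, "dp": [-0.6, -0.68, 0.02], "turn": -0.2}, {"gripper": 1, "dp": [-0.6, -0.68, 0.02], "turn": -0.3}, {"gripper": 1, "dp": [-0.6, -0.68, 0.02], "turn": -0.41}, {"gripper": 1, "dp": [-0.6, -0.68, 0.02], "turn": -0.41}, {"gripper": 1, "dp": [-0.6, -0.68, 0.02], "turn": -0.41}, {"gripper": 1, "dp": [-0.6, -0.68, 0.02], "turn": -0.41}, {"gripper": 1, "dp": [-0.6, -0.68, 0.02], "turn": -0.41}, {"gripper": 1, "dp": [-0.6, -0.68, 0.02], "turn": -0.41}, {"gripper": 1, "dp": [-0.6, -0.68, 0.02], "turn": -0.41}])

```text
time_s: 2.05
tool_pos: [0.4473, -0.1736, 0.2476]
tcp_rot: [-0.0, 0.055, 0.998, 0.0]
force: [-0.5, -0.0, 0.1]
finger_gap: 0.0881
```

Run:
```python
from h import *
s=sense();print(s['time_s'],s['joints'],s['tool_pos'],rot(s['tcp_rot']))
cv2.imwrite('pics/w1.png',get_image('wrist')[:,:,::-1])
```

```text
2.05 [-0.6151  0.2277  1.6532  0.0003  1.2617 -2.0764] [ 0.4473 -0.1736  0.2476] [[-0.994   0.1095 -0.0006]
 [ 0.1095  0.994   0.0008]
 [ 0.0007  0.0008 -1.    ]]
```

View pics/w1.png

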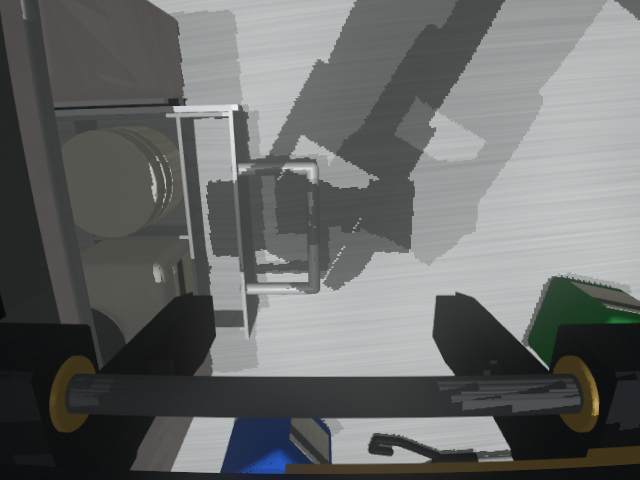

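The wrist view shows the handle bow: bar from (314,165) to (314,290), legs at rows 168 and 288, lip at about column 240, and the bottle and tub in the tray at left.

Run:
```python
from h import *
P=[onz('wrist',uv,.052) for uv in[(314,168),(315,288)]]
L=[onz('wrist',uv,.060) for uv in[(238,108),(248,335)]]
print(P,L); d=L[0]-L[1]; print('len',np.linalg.norm(d),np.degrees(np.arctan2(d[1],-d[0]))); d=P[0]-P[1]; print(np.linalg.norm(d),np.degrees(np.arctan2(d[1],-d[0])))
c=(P[0]+P[1])/2; print(c,'tool',tool(c))
```

```text
[array([ 0.4091, -0.1759,  0.052 ]), array([ 0.5088, -0.1867,  0.052 ])] [array([ 0.3589, -0.2254,  0.06  ]), array([ 0.5426, -0.2483,  0.06  ])]
len 0.18509219466258964 7.086592379545084
0.10026248426554549 6.160263363333485
[ 0.4589 -0.1813  0.052 ] tool [-0.0125 -0.0066  0.1958]
```

Call:
servo_tool(increments=[{"gripper": -0.15, "dp": [0.019, -0.0165, 0.1], "turn": 0}, {"gripper": -0.15, "dp": [0.019, -0.0165, 0.2], "turn": 0}, {"gripper": -0.15, "dp": [0.019, -0.0165, 0.25], "turn": 0}, {"gripper": -0.15, "dp": [0.019, -0.0165, 0.25], "turn": 0}, {"gripper": -0.15, "dp": [0.019, -0.0165, 0.25], "turn": 0}], grip_force=40)

```text
time_s: 2.6
tool_pos: [0.4395, -0.1803, 0.1488]
tcp_rot: [0.0, 0.055, 0.998, -0.0]
force: [-0.8, 0.4, 0.2]
finger_gap: 0.0504
```

Call:
servo_tool(increments=[{"gripper": -0.15, "dp": [0, 0, 0.03], "turn": 0}, {"gripper": -0.15, "dp": [0, 0, 0.1], "turn": 0}, {"gripper": -0.15, "dp": [0, 0, 0.18], "turn": 0}, {"gripper": -0.15, "dp": [0, 0, 0.227], "turn": 0}, {"gripper": -0.15, "dp": [0, 0, 0.227], "turn": 0}, {"gripper": -1, "dp": [0, 0, 0.227], "turn": 0}, {"gripper": -1, "dp": [0, 0, 0.227], "turn": 0}, {"gripper": -1, "dp": [0, 0, 0.227], "turn": 0}, {"gripper": -1, "dp": [0, 0, 0.227], "turn": 0}, {"gripper": -1, "dp": [0, 0, 0.227], "turn": 0}, {"gripper": -1, "dp": [0, 0, 0.227], "turn": 0}])

```text
time_s: 3.7
tool_pos: [0.4395, -0.1814, 0.0578]
tcp_rot: [0.001, 0.055, 0.998, -0.0]
force: [-1.7, 1.0, 6.2]
finger_gap: 0.008
```

Call:
servo_tool(increments=[{"gripper": -1, "dp": [0, 0.02, 0], "turn": 0}, {"gripper": -1, "dp": [0, 0.06, 0], "turn": 0}, {"gripper": -1, "dp": [0, 0.11, 0], "turn": 0}, {"gripper": -1, "dp": [0, 0.16, 0], "turn": 0}, {"gripper": -1, "dp": [0, 0.21, 0], "turn": 0}, {"gripper": -1, "dp": [0, 0.26, 0], "turn": 0}, {"gripper": -1, "dp": [0, 0.31, 0], "turn": 0}, {"gripper": -1, "dp": [0, 0.36, 0], "turn": 0}, {"gripper": -1, "dp": [0, 0.4, 0], "turn": 0}, {"gripper": -1, "dp": [0, 0.43, 0], "turn": 0}, {"gripper": -1, "dp": [0, 0.44, 0], "turn": 0}, {"gripper": -1, "dp": [0, 0.44, 0], "turn": 0}])

```text
time_s: 4.9
tool_pos: [0.4572, -0.0051, 0.0577]
tcp_rot: [-0.002, 0.055, 0.998, 0.0]
force: [-12.6, 4.5, 18.0]
finger_gap: 0.0081
```

Run:
```python
from h import *
s=sense();print(s['force'],s['ft_torque'],s['joints'])
a=get_image('top')[:,:,::-1];b=get_image('side')[:,:,::-1]
cv2.imwrite('pics/t2.png',np.hstack([cv2.resize(a[140:390,260:560],(400,333)),cv2.resize(b[90:340,240:540],(400,333))]))
```

```text
[-12.5923   4.5194  18.0301] [0.5788 1.7334 0.0126] [-0.2683  0.4622  1.9138  0.      0.7695 -1.7294]
```

View pics/t2.png

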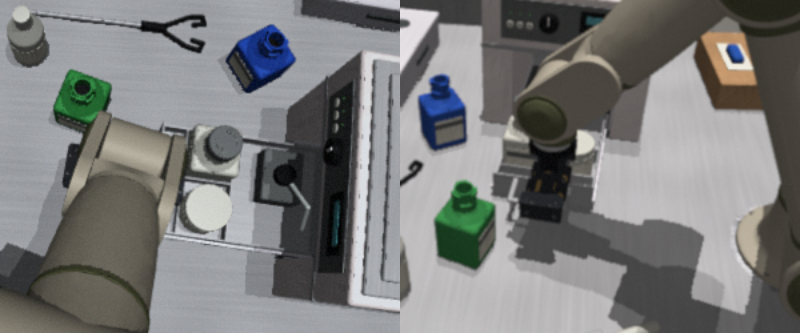

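Tray is out, with the grey cap at crop (226,142) and the green and blue bottles unmoved. I'll creep the last few millimetres to the stop.

Call:
servo_tool(increments=[{"gripper": -1, "dp": [0, 0.005, 0], "turn": 0}, {"gripper": -1, "dp": [0, 0.01, 0], "turn": 0}, {"gripper": -1, "dp": [0, 0.013, 0], "turn": 0}, {"gripper": -1, "dp": [0, 0.013, 0], "turn": 0}])

```text
time_s: 5.4
tool_pos: [0.4575, -0.0023, 0.0577]
tcp_rot: [-0.002, 0.055, 0.999, -0.001]
force: [-17.0, -13.4, 17.3]
finger_gap: 0.0079
```

Call:
servo_tool(increments=[{"gripper": -0.3, "dp": [0, 0, 0], "turn": 0}, {"gripper": -0.3, "dp": [0, 0, 0], "turn": 0}, {"gripper": -0.3, "dp": [0, 0, 0], "turn": 0}, {"gripper": -0.3, "dp": [0, 0, 0], "turn": 0}, {"gripper": -0.3, "dp": [0, 0, -0.05], "turn": 0}, {"gripper": -0.3, "dp": [0, 0, -0.15], "turn": 0}, {"gripper": -0.3, "dp": [0, 0, -0.25], "turn": 0}, {"gripper": 1, "dp": [0, 0, -0.37], "turn": 0}, {"gripper": 1, "dp": [0, 0, -0.49], "turn": 0}, {"gripper": 1, "dp": [0, 0, -0.55], "turn": 0}, {"gripper": 1, "dp": [0, 0, -0.55], "turn": 0}])

```text
time_s: 6.5
tool_pos: [0.4602, -0.0011, 0.28]
tcp_rot: [0.003, 0.055, 0.998, -0.001]
force: [1.0, -0.1, -1.1]
finger_gap: 0.0608
```

Run:
```python
from h import *
s=sense();print(s['time_s'],s['tool_pos'],s['force'],s['joints'])
a=get_image('wrist')[:,:,::-1];cv2.imwrite('pics/w3.png',a)
b=get_image('top')[:,:,::-1];cv2.imwrite('pics/t3.png',b)
cv2.imwrite('pics/c3.png',np.hstack([cv2.resize(a,(400,300)),cv2.resize(b[210:330,380:540],(400,300))]))
```

```text
6.5 [ 0.4602 -0.0011  0.28  ] [ 1.0136 -0.1036 -1.0933] [-0.258   0.1529  1.6574  0.0001  1.3248 -1.718 ]
```

View pics/c3.png

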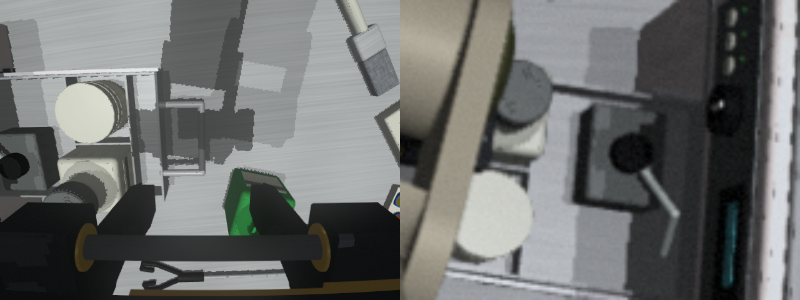

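Run:
```python
from h import *
a=cv2.imread('pics/t3.png')
for uv in[(430.5,246),(429.5,245)]: print(onz('top',uv,.1705))
```

```text
[ 0.5082 -0.1579  0.1705]
[ 0.5101 -0.1559  0.1705]
```

Call:
servo_tool(increments=[{"gripper": 1, "dp": [-0.04, -0.1, 0.01], "turn": 0.25}, {"gripper": 1, "dp": [-0.08, -0.2, 0.02], "turn": 0.5}, {"gripper": 1, "dp": [-0.13, -0.3, 0.04], "turn": 0.75}, {"gripper": 1, "dp": [-0.164, -0.369, 0.05], "turn": 1}, {"gripper": 1, "dp": [-0.164, -0.369, 0.05], "turn": 1}])

```text
time_s: 7.1
tool_pos: [0.5079, -0.1577, 0.2537]
tcp_rot: [-0.002, 0.315, 0.949, 0.0]
force: [-0.6, 1.0, 0.3]
finger_gap: 0.0879
```

Call:
servo_tool(increments=[{"gripper": 1, "dp": [0, 0, 0], "turn": 0.25}, {"gripper": 1, "dp": [0, 0, 0], "turn": 0.5}, {"gripper": 1, "dp": [0, 0, 0], "turn": 0.75}, {"gripper": 1, "dp": [0, 0, 0], "turn": 1}, {"gripper": 1, "dp": [0, 0, 0], "turn": 1}, {"gripper": 1, "dp": [0, 0, 0], "turn": 1}])

```text
time_s: 7.7
tool_pos: [0.5078, -0.1543, 0.2561]
tcp_rot: [-0.001, 0.545, 0.838, 0.0]
force: [-0.0, -0.0, 0.5]
finger_gap: 0.0879
```

Run:
```python
from h import *
s=sense();print(s['time_s'],s['tool_pos'],rot(s['tcp_rot']),s['joints'],s['finger_gap'])
a=get_image('wrist')[:,:,::-1];cv2.imwrite('pics/w4.png',a)
print(proj('wrist',[.509,-.155,.1705],s))
```

```text
7.7 [ 0.5078 -0.1543  0.2561] [[-0.4053  0.9142 -0.0014]
 [ 0.9142  0.4053  0.0009]
 [ 0.0014 -0.0009 -1.    ]] [-0.516   0.332   1.4918  0.0001  1.3195 -0.9334] 0.08786973242534495
[[324.2868 267.0334]]
```

View pics/w4.png

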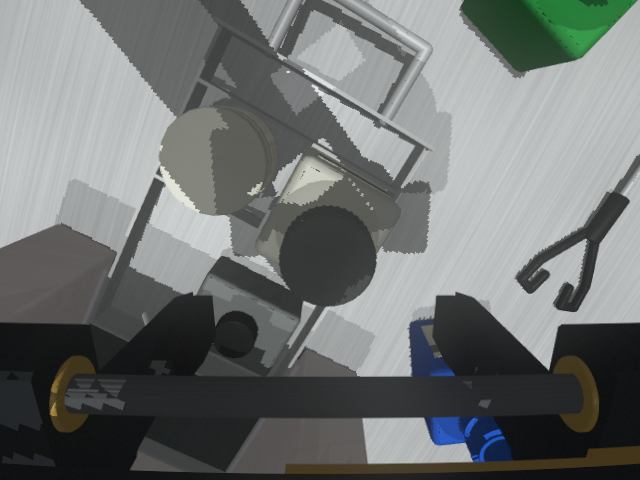

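The cap's dark top disc spans columns 279–376, with its lower edge at row 306 and its centre about (328,257). It stands on the square white bottle; the tub is at (215,160) and the handle at top.

Run:
```python
from h import *
s=sense()
a=cv2.imread('pics/w4.png'); g=cv2.cvtColor(a,6)
m=(g<75).astype('uint8'); m[:195]=0;m[310:]=0;m[:,:262]=0;m[:,382:]=0
m=cv2.morphologyEx(m,cv2.MORPH_OPEN,np.ones((9,9)))
c=max(cv2.findContours(m,0,1)[0],key=cv2.contourArea); print(cv2.boundingRect(c),cv2.minEnclosingCircle(c))
# lower half of rim rays onto top plane, circle fit
p=c[:,0].astype(float); p=p[p[:,1]>262]
Q=np.array([onz('wrist',q,.1705,s)[:2] for q in p])
sol=np.linalg.lstsq(np.c_[2*Q,np.ones(len(Q))],(Q**2).sum(1),rcond=None)[0]
print(sol[:2],'r',np.sqrt(sol[2]+sol[:2]@sol[:2]),len(Q)); print(tool([*sol[:2],.163],s))
```

```text
(262, 206, 113, 104) ((313.71258544921875, 262.0905456542969), 63.53356170654297)
[ 0.5044 -0.159 ] r 0.024889502837553437 218
[-0.0028 -0.0049  0.0933]
```

Run:
```python
from h import *
s=sense()
Q=np.array([onz('wrist',q,.1705,s)[:2] for q in[(279,257),(376.5,257),(328,306),(290,288),(366,288)]])
sol=np.linalg.lstsq(np.c_[2*Q,np.ones(len(Q))],(Q**2).sum(1),rcond=None)[0]
print(sol[:2],'r',np.sqrt(sol[2]+sol[:2]@sol[:2]))
print(tool([*sol[:2],.163],s))
t=np.linspace(0,6.28,60)
for C in([.507,-.157],sol[:2],[.509,-.155]):
  q=proj('wrist',np.c_[C[0]+.027*np.cos(t),C[1]+.027*np.sin(t),0*t+.1705],s); print(q.min(0),q.max(0))
```

```text
[ 0.5096 -0.1515] r 0.02617269475492445
[0.0019 0.0029 0.0933]
[269.3768 219.6819] [369.3359 313.3404]
[277.6304 212.3114] [378.1119 306.9887]
[274.1884 217.7768] [374.2804 311.6994]
```

Call:
servo_tool(increments=[{"gripper": 1, "dp": [0.005, 0.0075, 0.05], "turn": 0}, {"gripper": 1, "dp": [0.005, 0.0075, 0.12], "turn": 0}, {"gripper": 1, "dp": [0.005, 0.0075, 0.18], "turn": 0}, {"gripper": 1, "dp": [0.005, 0.0075, 0.22], "turn": 0}, {"gripper": 1, "dp": [0.005, 0.0075, 0.233], "turn": 0}, {"gripper": 1, "dp": [0.005, 0.0075, 0.233], "turn": 0}, {"gripper": 0.1, "dp": [0.005, 0.0075, 0.233], "turn": 0}, {"gripper": 0.1, "dp": [0.005, 0.0075, 0.233], "turn": 0}, {"gripper": 0.1, "dp": [0.005, 0.0075, 0.233], "turn": 0}, {"gripper": 0.1, "dp": [0.005, 0.0075, 0.233], "turn": 0}, {"gripper": 0, "dp": [0.005, 0.0075, 0.233], "turn": 0}, {"gripper": -0.2, "dp": [0.005, 0.0075, 0.233], "turn": 0}, {"gripper": -1, "dp": [0.005, 0.0075, 0.233], "turn": 0}, {"gripper": -1, "dp": [0.005, 0.0075, 0.233], "turn": 0}], grip_force=45)

```text
time_s: 9.15
tool_pos: [0.51, -0.1522, 0.164]
tcp_rot: [0.0, 0.547, 0.837, -0.0]
force: [-4.0, -1.9, 4.8]
finger_gap: 0.0535
```

Call:
servo_tool(increments=[{"gripper": -1, "dp": [0, 0, 0.006], "turn": 0}, {"gripper": -1, "dp": [0, 0, 0.012], "turn": 0}, {"gripper": -1, "dp": [0, 0, 0.018], "turn": 0}, {"gripper": -1, "dp": [0, 0, 0.02], "turn": 0}, {"gripper": -1, "dp": [0, 0, 0.02], "turn": 0}])

```text
time_s: 9.65
tool_pos: [0.5105, -0.1524, 0.1575]
tcp_rot: [0.001, 0.547, 0.837, -0.0]
force: [-7.3, -1.1, 17.3]
finger_gap: 0.0533
```

Call:
servo_tool(increments=[{"gripper": -1, "dp": [0, 0, 0.003], "turn": 0}, {"gripper": -1, "dp": [0, 0, 0.003], "turn": -0.15}, {"gripper": -1, "dp": [0, 0, 0.003], "turn": -0.3}, {"gripper": -1, "dp": [0, 0, 0.003], "turn": -0.5}, {"gripper": -1, "dp": [0, 0, 0.003], "turn": -0.7}, {"gripper": -1, "dp": [0, 0, 0.003], "turn": -0.85}, {"gripper": -1, "dp": [0, 0, 0.003], "turn": -1}, {"gripper": -1, "dp": [0, 0, 0.003], "turn": -1}])

```text
time_s: 10.45
tool_pos: [0.5108, -0.152, 0.1572]
tcp_rot: [0.002, 0.311, 0.95, -0.0]
force: [-7.8, 2.3, 23.8]
finger_gap: 0.0536
```

Run:
```python
from h import *
s=sense();print(s['time_s'],s['tool_pos'],s['force'],s['ft_torque'],s['joints'])
```

```text
10.45 [ 0.5108 -0.152   0.1572] [-7.7602  2.3402 23.7663] [0.4788 1.1262 0.0192] [-0.5095  0.4358  1.6177  0.0007  1.0844 -1.448 ]
```

Call:
servo_tool(increments=[{"gripper": -1, "dp": [0, 0, 0], "turn": -0.15}, {"gripper": -1, "dp": [0, 0, 0], "turn": -0.35}, {"gripper": -1, "dp": [0, 0, 0], "turn": -0.55}, {"gripper": -1, "dp": [0, 0, 0], "turn": -0.75}, {"gripper": -1, "dp": [0, 0, 0], "turn": -0.9}, {"gripper": -1, "dp": [0, 0, 0], "turn": -1}, {"gripper": -1, "dp": [0, 0, 0], "turn": -1}])

```text
time_s: 11.15
tool_pos: [0.5108, -0.1523, 0.1573]
tcp_rot: [0.002, 0.055, 0.998, -0.001]
force: [-7.9, 1.7, 24.7]
finger_gap: 0.0536
```

Call:
servo_tool(increments=[{"gripper": -1, "dp": [0, 0, 0], "turn": -0.1}, {"gripper": -1, "dp": [0, 0, 0], "turn": -0.17}, {"gripper": -1, "dp": [0, 0, 0], "turn": -0.17}, {"gripper": -1, "dp": [0, 0, 0], "turn": -0.17}])

```text
time_s: 11.55
tool_pos: [0.5108, -0.1524, 0.1573]
tcp_rot: [0.002, 0.011, 1.0, -0.001]
force: [-8.1, 0.3, 24.9]
finger_gap: 0.0533
```

Run:
```python
from h import *
s=sense();r=rot(s['tcp_rot']);print(s['time_s'],s['tool_pos'],s['force'],s['ft_torque'],s['joints'],np.degrees(np.arctan2(r[1,1],r[0,1])))
cv2.imwrite('pics/w5.png',get_image('wrist')[:,:,::-1])
```

```text
11.55 [ 0.5108 -0.1524  0.1573] [-8.0698  0.3213 24.8721] [0.1834 1.2247 0.0058] [-0.5099  0.4358  1.6175 -0.0002  1.0842 -2.0586] 88.73715337100371
```

View pics/w5.png

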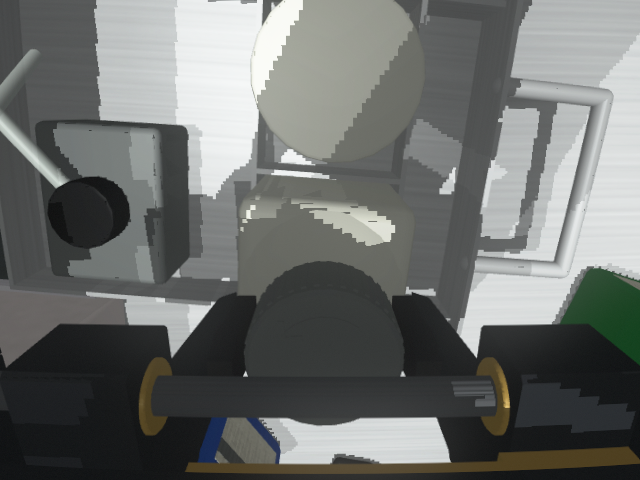

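The cap is held squarely at (325,340). The bottle body is still aligned with the tray, so it did not turn, and the torque about z is near zero. Now a small lift to test.

Call:
servo_tool(increments=[{"gripper": -1, "dp": [0, 0, -0.01], "turn": 0}, {"gripper": -1, "dp": [0, 0, -0.02], "turn": 0}, {"gripper": -1, "dp": [0, 0, -0.03], "turn": 0}, {"gripper": -1, "dp": [0, 0, -0.04], "turn": 0}, {"gripper": -1, "dp": [0, 0, -0.045], "turn": 0}, {"gripper": -1, "dp": [0, 0, -0.045], "turn": 0}])

```text
time_s: 12.2
tool_pos: [0.51, -0.1519, 0.1725]
tcp_rot: [-0.0, 0.011, 1.0, 0.0]
force: [-1.4, -1.4, 0.1]
finger_gap: 0.0536
```

Call:
servo_tool(increments=[{"gripper": -1, "dp": [0, 0, -0.02], "turn": 0}, {"gripper": -1, "dp": [0, 0, -0.04], "turn": 0}, {"gripper": -1, "dp": [0, 0, -0.06], "turn": 0}, {"gripper": -1, "dp": [0, 0, -0.08], "turn": 0}, {"gripper": -1, "dp": [0, 0, -0.1], "turn": 0}, {"gripper": -1, "dp": [0, 0, -0.1175], "turn": 0}, {"gripper": -1, "dp": [0, 0, -0.1175], "turn": 0}, {"gripper": -1, "dp": [0, 0, -0.1175], "turn": 0}, {"gripper": -1, "dp": [0, 0, -0.1175], "turn": 0}])

```text
time_s: 13.1
tool_pos: [0.5098, -0.1519, 0.2191]
tcp_rot: [-0.0, 0.011, 1.0, 0.0]
force: [0.3, -0.6, -0.0]
finger_gap: 0.054
```

Run:
```python
from h import *
s=sense();print(s['time_s'],s['tool_pos'],s['force'],s['qvel'],rot(s['tcp_rot'])[:,2])
a=get_image('wrist')[:,:,::-1];b=get_image('side')[:,:,::-1];cv2.imwrite('pics/s6.png',b)
t=get_image('top')[:,:,::-1]
cv2.imwrite('pics/c6.png',np.vstack([np.hstack([cv2.resize(a,(400,300)),cv2.resize(b[80:260,250:490],(400,300))]),np.hstack([cv2.resize(t,(400,300)),cv2.resize(b,(400,300))])]))
```

```text
13.1 [ 0.5098 -0.1519  0.2191] [ 0.3232 -0.5912 -0.037 ] [-0.002   0.0015  0.0014  0.0012  0.0019 -0.    ] [-0.0007  0.0004 -1.    ]
```

View pics/c6.png

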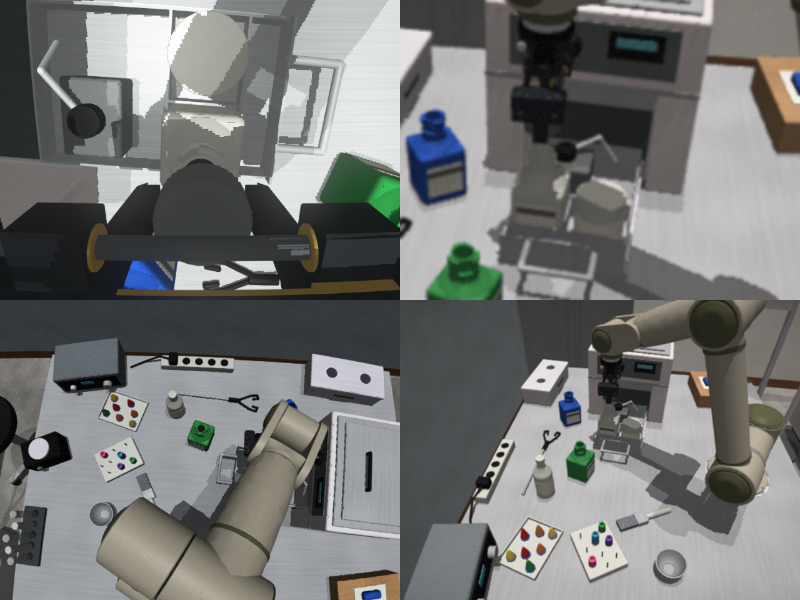

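The cap is held above the neck and the bottle stands square in its well with the neck visible. The other items look unmoved. I'll check numerically that the tray is still at its stop.

Run:
```python
from h import *
P=[onz('wrist',q,.052) for q in[(543,100),(517,241)]];c=(P[0]+P[1])/2
print(P,c,'pull',(c[:2]-[.459,-.1813])@[.113,.9936], sense()['time_s'])
for q in [(525.,263),(597,273)]: pass
Q=[onz('side',(250+x*.6,80+y*.6),.052) for x,y in[(523,271),(590,281)]]; print(Q,(((Q[0]+Q[1])/2)[:2]-[.459,-.1813])@[.113,.9936])
```

```text
[array([0.4247, 0.0008, 0.052 ]), array([ 0.5256, -0.0065,  0.052 ])] [ 0.4752 -0.0028  0.052 ] pull 0.1791370693634504 13.25
[array([-0.0601, -0.0693,  0.052 ]), array([-0.1566, -0.0594,  0.052 ])] 0.052061146463437666
```

The wrist view puts the pull at 0.179 m, so the tray is at its stop. The second (side) figure came from pixels I entered without the crop's offset, so it is void. Handing in.

```bash
python3 -c "
from bench import *
print(job_done()); s=sense(); print(s['time_s'],s['tool_pos'],s['finger_gap'])"
```

```text
the job is handed in; nothing more can be done
None
the job is handed in; nothing more can be done
```

The job is done and handed in at about 13 s. I pulled the tray out to its stop, pressed the cap down about 6.5 mm, turned it about 65° anticlockwise and lifted it off. The gripper still holds it, level and still.

**Last checks:**
- **Tray:** the wrist view puts it 0.179 m out, against 0.18 m at the stop. When I pulled, the force rose by about 18 N at that point, as it should at the stop. A second check from the side view was void, because I entered the pixel positions wrongly.
- **Cap:** its centre is about 5.5 cm above the neck, so its lower rim is about 4 cm above. The grip measures 54 mm, the tool points straight down, and the outside force is near zero.
- **Bottle:** it is still seated and square in its well. The force was near zero as the cap came up, so the bottle did not lift with it.
- **Other things:** the tub and everything else visible looked unmoved. The arm hides part of the top view, so I judged this by eye across the views.

**Disagreement:** the top view and the wrist view differed by about 4 mm on the cap's position. I used the wrist view, and the cap gripped cleanly.

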